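# Load the gravity chute with two cassettes and bolt it

### The job

Load the gravity chute of the cassette magazine: push the long cassette off the deck into the chute first so that it lies against the stop at the bottom, then send the short cassette down end to end behind it. When both are down, push the black-knobbed bolt fully home across the mouth of the chute, and leave the beaker beside the chute where it stands.

Things in the scene. Friction and masses are not known exactly. Their poses are not given: they have to be found in the camera images.
- magazine: Fixed loading magazine. Origin on the bench top (z = 0) under the lip where the flat deck ends and the chute begins. Its x points away from the robot across the deck, its y along the deck away from the chute (the chute runs down towards -y), z up. The white slippery level deck has its top 110 mm above the bench and spans x -94 to +84, y 0 to +262 mm; its near side and both ends are open edges, a cassette pushed over them falls.
- fence (a point): Point on the inner face of the aluminium fence, above the lip, 18 mm over the deck. The face is flat, at x = +79.5 mm in the magazine frame, 34 mm high above the deck, and runs along the deck's whole far edge and on as the chute's far wall. The loading lane lies along it.
- mouth (a point): Middle of the lip, at deck height: magazine x = +45, y = 0 mm. The mouth spans x = +10.5 to +79.5 mm (69 mm). Its near side is the bolt's guide block (x -64 to +10.5, y -2 to -23 mm, top 29 mm above the deck). A cassette pushed along the fence towards -y tips over the lip once its middle is past and slides down by itself.
- chute: Slippery trough, part of the magazine, 69 mm wide, walls 36 mm, sloping 30 degrees down, 190 mm from lip to stop. Origin on its floor at the stop, mid lane; y points up the slope (the lip is at y = +190 mm), z square to the floor. A clear cover roofs the lower 115 mm. Seated, the long cassette's centre is at y = +50, the short one's at y = +135, both z = 18 mm.
- long_cassette_center (a point): Centre (half-way up) of the long cassette, a white plastic block 64 mm wide (x) x 100 mm long (y) x 36 mm high (z), 0.16 kg, with a row of grey round septa on top. It starts flat on the deck, parked beside the lane on the near side, lengthwise. Which cassette is nearer the chute varies.
- short_cassette_center (a point): Centre (half-way up) of the short cassette, the same but 64 mm wide (x) x 70 mm long (y) x 36 mm high (z), 0.16 kg; it is parked in the same row.
- long_cassette: The long cassette; origin at the centre of its underside, y along its 100 mm length, z up.
- short_cassette: The short cassette; origin at the centre of its underside, y along its 70 mm length, z up.
- bolt_knob (a point): Centre of the upright black knob (18 mm diameter, 26 mm tall, 50 mm above the deck at its centre) on the steel bolt, 12.5 mm past the lip towards the chute (magazine y = -12.5 mm). The bolt slides along the magazine's x; the knob moves with it, from x = -47 mm (open) to x = +31 mm (home) in the magazine frame.
- bolt (a joint): Bolt travel in m: 0 drawn back and the mouth open, 0.078 fully home across the mouth (end of travel). It starts between 0 and 0.010. Slides with about 2 N and stays where it is left; pushing the knob away from the robot (magazine +x) closes it.
- hung_low (a point): Obstacle: bench point (z = 0) below the low near corner of the fixed blue multichannel pipette that hangs from the shelf (world x = 540 to 650, y = 30 to 160 mm, from z = 400 mm up). Slim pipettes hang at x = 570 to 610, y = -270 to -230 mm (from z = 400 mm) and x = 600 to 660, y = 210 to 270 mm (from z = 320 mm). Keep the wrist short of them.
- beaker: Loose empty glass beaker, 69 mm diameter, 86 mm high, standing on the bench on the near side of the chute, about 85 to 125 mm past the lip; origin at the centre of its underside. Nearer the robot a fixed pipette rest with an upright blue pipette fills world x = 270 to 390, y = -110 to +70 mm up to z = 353 mm: pass over or round it.

How it is judged:
On the way, in this order (a step that is already met when the one before it is completed fails the run):
1. the long cassette lies in the chute against the stop (y of long_cassette_center in the frame of chute between 0.044 and 0.056 m and z of long_cassette_center in the frame of chute between 0.012 and 0.024 m and angle between the y axis of long_cassette and the y axis of chute, either way round below 0.12 rad), for 0.2 s.
2. the short cassette lies in the chute behind the long one (all of step 1 and y of short_cassette_center in the frame of chute between 0.129 and 0.141 m and z of short_cassette_center in the frame of chute between 0.012 and 0.024 m and angle between the y axis of short_cassette and the y axis of chute, either way round below 0.12 rad), for 0.2 s.
3. the bolt is pushed home across the mouth (all of step 2 and value of joint bolt above 0.07 m), for 0.2 s.
At the end, for the whole second after the job is handed in: Both cassettes lie flat and at rest in the chute, end to end: the long one against the stop, the short one touching it (each within 6 mm along the chute, flat on its floor), and the bolt is home (at least 70 of its 78 mm) (all of step 3 and linear speed of each of long_cassette, short_cassette below 0.02 m/s).
It fails at once if the beaker is knocked over or shoved by more than 30 mm (distance of beaker from where it was at the start of the episode above 0.03 m or angle between beaker's own z axis and vertical above 0.5 rad).
It also fails if it takes over 67 s, if anything falls off the work surface, if the arm or the gripper's body presses on something with over 40 N, if the wrist force passes 120 N, or if a joint passes its speed limit or range.

### The arm

A 7-joint arm with a two-finger parallel gripper is mounted at the origin on a cart in front of the work surface, level with it; the furniture and walls round the work are solid. World frame = base frame: x ahead of the robot, y to its left, z up, the work surface at z = 0. Lengths are in m, angles in rad, forces in N, time in s.
With the tool pointing down it reaches from about 0.425 to 0.875 m from the base axis. Payload 8.4 kg.
Tool frame: the origin (TCP) lies between the finger pads; the fingertips stand 11 mm ahead of it and the grasp point (between the pads) lies 8 mm behind it; z points along the fingers, y is the line along which they close (so a half turn about z gives the same grasp; the last joint's range is limited). The gripper opens to 85 mm and grips with 20 to 120 N. Pads are 22 mm wide; open, the fingers measure 114 mm over their backs; the gripper's body (76 mm by 85 mm) begins 54 mm behind the grasp point. The pads swing forward as they close: fully open they stand 13 mm farther back than shut.
Start: joints at [-1.383, 0.333, 0.04, 1.465, -0.013, 1.343, -0.059], TCP at [0.184, 0.623, 0.242] pointing down, gripper open.
Joint ranges: [-2.58, 2.58], [-0.38, 2.09], [-1.3, 1.39], [0.25, 2.4], [-1.5, 4.64], [0.08, 2.09], [-2.65, 2.65]. Speed limits (rad/s): [2.22, 2.22, 2.79, 2.79, 3.14, 3.14, 3.14].

### API

Orientations are given as a unit quaternion [w, x, y, z].
In Python, from rig import bot gives the robot as it stands.
- The arm moves only by the tool arm_command, never from a script. Its argument "steps" is a list of rows, each an object of numbers: "wx", "wy", "wz": the turn, a rotation vector about the tool's x, y, z in rad; "tx", "ty", "tz": the shift along the tool's x, y, z in mm; "jaw": the closure in counts, from 0 (fully open) to 255 (shut). In form: [{"wx": .., "wy": .., "wz": .., "tx": .., "ty": .., "tz": .., "jaw": ..}, ...]. A call has exactly 8 rows; each row shifts and turns the commanded pose from where the row before left it, along the tool's axes as they then stand; what a row does not reach is not made up. A row lasts 1/8 s, in which the tool goes at most 62.5 mm and 10.7 degrees, less where a joint would pass 70% of its speed; a pose out of reach is approached as far as the arm can. A call with a gripper value outside its range is refused whole. The fingers move at their own pace and stop on an object; the grip force is fixed at half the most. Time passes only in rows, so rows that do not move let the fingers close, or fill a call up. It gives the time, the measured TCP pose, the force, the opening and the grip force at its end, in the units of the state.
- bot.get_obs(): the state, without advancing time (a new reading comes with each control period).
- bot.capture(name): name is "scene" or "top"; returns a dict with "pixels" (420x560x3 uint8, red, green, blue), "K" (3x3 intrinsics, pixels), "extrinsics" (4x4, takes a point from camera to world coordinates). Camera axes: x right, y up, looking along -z (the intrinsics and any distortion apply to the point x, -y, -z); pixel columns grow to the right and rows downward; lengths in m; the calibration is good to about 2 mm. A picture is of the moment at which its call begins. There is no depth.
- bot.hand_in(): hands the job in; it is judged then, once.
The state is a dict: "t": time; "q": joint angles; "joint_vel": joint speeds; "joint_torque": joint torques, N m; "tool_pos": TCP position; "ee_rot": TCP orientation; "contact_force": force on the tool from outside, world axes, zero at the start; "moment": the same for the moment, N m; "opening": finger opening in m; "grasp_force": force on a finger pad.
Only numpy, scipy, OpenCV 4.12 (cv2) and the standard library are available. Lean on these libraries where they do the work, as an engineer would, in place of code of your own. Each camera call takes 0.05 s, during which the arm holds its last target. There are 200 camera calls.

## Working session

There is one attempt and no reset: what is moved stays moved. The work goes in short steps, Python scripts to look and compute and a tool call to move; the robot and the scene stay as the last step left them, time stands still between calls to the robot, and variables do not carry over. Pictures are saved under pics/ and viewed, at most 10 in all, crops included, and the job is handed in when it is done.

Besides the shell and the picture viewer there is one more tool, called after "Request:" as name([rows], argument=value, ...), one row to a line, values as JSON. arm_command: Moves the arm, as the interface text tells. Its arguments: {"type":"object","properties":{"steps":{"type":"array","items":{"type":"object","properties":{"wx":{"type":"number"},"wy":{"type":"number"},"wz":{"type":"number"},"tx":{"type":"number"},"ty":{"type":"number"},"tz":{"type":"number"},"jaw":{"type":"number"}}}}},"required":["steps"]}

```bash
mkdir -p pics; ls
python3 - <<'E'
from rig import bot
import cv2
o=bot.get_obs();print({k:o[k] for k in('t','tool_pos','ee_rot','opening')})
for n in('scene','top'):
    c=bot.capture(n);cv2.imwrite(f'pics/{n}0.png',c['pixels'][...,::-1]);print(n,c['K'],c['extrinsics'],[k for k in c])
E
```

```text
pics
{'t': 0.0, 'tool_pos': array([0.1837553 , 0.62304521, 0.24141863]), 'ee_rot': array([-6.46792293e-05,  1.42903932e-01,  9.89736251e-01, -7.84415457e-04]), 'opening': 0.08538640055750449}
scene [[433.89558735   0.         276.84968494]
 [  0.         433.89558735 211.06787118]
 [  0.           0.           1.        ]] [[-9.95014533e-01  8.35966374e-02 -5.43845671e-02  4.30011695e-01]
 [-9.97299136e-02 -8.34883449e-01  5.41316517e-01  6.46879720e-01]
 [-1.52534312e-04  5.44041570e-01  8.39058250e-01  8.25883557e-01]
 [ 0.00000000e+00  0.00000000e+00  0.00000000e+00  1.00000000e+00]] ['pixels', 'K', 'extrinsics']
top [[406.76882651   0.         281.71175992]
 [  0.         406.76882651 207.44172519]
 [  0.           0.           1.        ]] [[ 0.01650749  0.99125611 -0.13091537  0.39584449]
 [-0.99950072  0.01283151 -0.02887313  0.17561801]
 [-0.02694083  0.13132663  0.99097301  0.96431675]
 [ 0.          0.          0.          1.        ]] ['pixels', 'K', 'extrinsics']
```

View pics/top0.png

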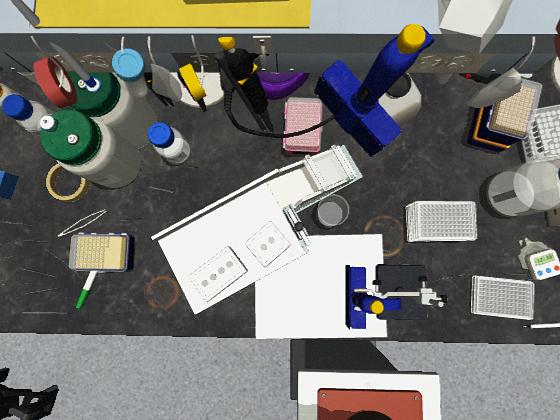

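View pics/scene0.png

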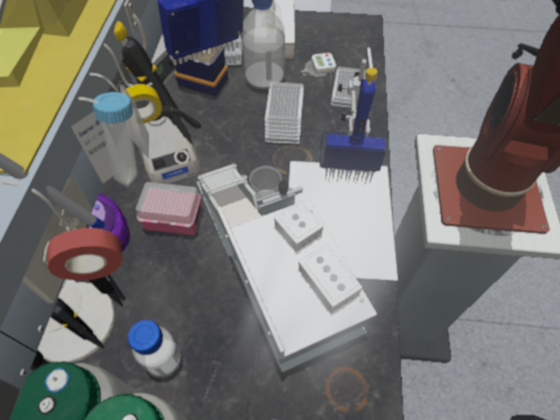

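The top view shows the deck (corners near (153,238), (196,313), (310,253)), the short cassette at (267,243) nearer the chute, and the long one at (218,273). The beaker is at (332,211) and the bolt knob near (297,228).

Run:
```python
import cv2
a=cv2.imread('pics/top0.png')[140:320,140:370]
cv2.imwrite('pics/c1.png',cv2.resize(a,None,fx=3.3,fy=3.3,interpolation=cv2.INTER_CUBIC))
a=cv2.imread('pics/scene0.png')[150:370,190:380]
cv2.imwrite('pics/c2.png',cv2.resize(a,None,fx=2.7,fy=2.7,interpolation=cv2.INTER_CUBIC))
```

```text
(no output)
```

View pics/c1.png

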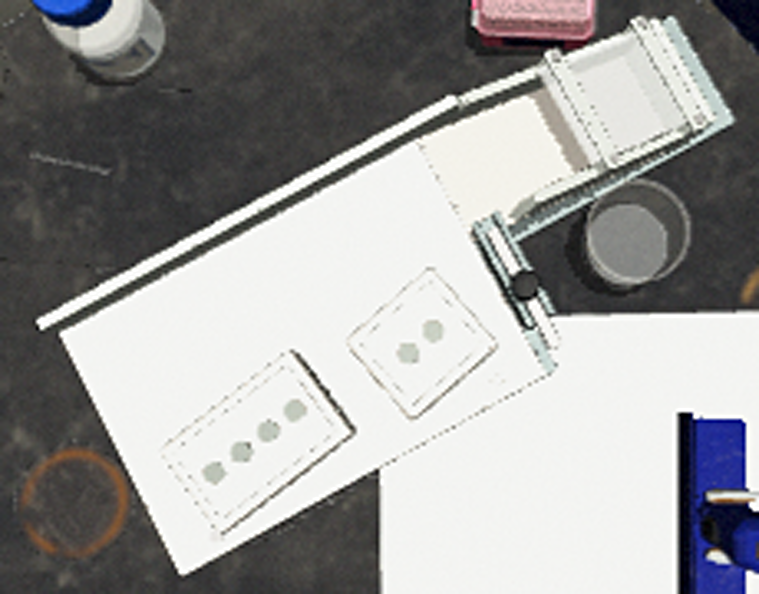

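View pics/c2.png

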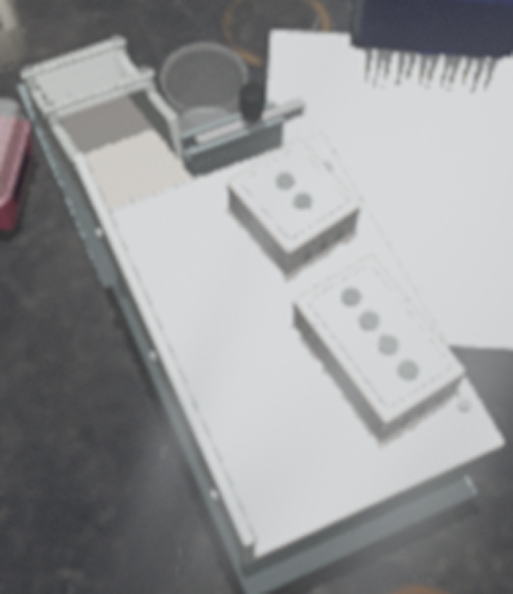

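The crops show the deck corners, in top-crop pixels, at (180,574), (552,372), (62,333) and lip/fence (416,140). Both cassettes are slightly yawed, and the knob is at (526,285).

```bash
cat > h.py <<'E'
import numpy as np, cv2
from rig import bot
def ray(c,uv,z):
    x=np.linalg.solve(c['K'],[uv[0],uv[1],1.]); E=c['extrinsics']
    d=E[:3,:3]@[x[0],-x[1],-x[2]]; o=E[:3,3]; return (o+d*(z-o[2])/d[2])[:2]
def proj(c,P):
    E=c['extrinsics']; p=E[:3,:3].T@(np.asarray(P)-E[:3,3]); q=c['K']@[p[0],-p[1],-p[2]]; return q[:2]/q[2]
def rigid(m,w):
    m,w=map(np.array,(m,w)); a,b=m-m.mean(0),w-w.mean(0)
    th=np.arctan2((a[:,0]*b[:,1]-a[:,1]*b[:,0]).sum(),(a*b).sum())
    R=np.array([[np.cos(th),-np.sin(th)],[np.sin(th),np.cos(th)]]); t=w.mean(0)-R@m.mean(0)
    return R,t,th,(w-(m@R.T+t))*1e3
E
python3 - <<'E'
from h import *
np.set_printoptions(precision=4,suppress=True)
ct=bot.capture('top');cs=bot.capture('scene')
T=lambda u,v:((u+.5)/3.3-.5+140,(v+.5)/3.3-.5+140)
S=lambda u,v:((u+.5)/2.7-.5+190,(v+.5)/2.7-.5+150)
m=[(-.094,.262),(-.094,0),(.0795,.262),(.0795,0)]
w=[ray(ct,T(*p),.11) for p in[(180,574),(552,372),(62,333),(416,140)]]
R,t,th,r=rigid(m,w);print('top',t,th,r)
w2=[ray(cs,S(*p),.11) for p in[(504,441),(325,135),(256,553),(114,212)]]
R2,t2,th2,r2=rigid(m,w2);print('scene',t2,th2,r2)
for n,c,F,P in(('top',ct,T,dict(long=[(160,457),(292,350),(354,432),(222,535)],short=[(347,344),(430,268),(497,346),(415,418)],ls=[(213,473),(295,410)],ss=[(408,353),(433,330)])),
 ('scene',cs,S,dict(long=[(294,305),(375,253),(464,371),(384,423)],short=[(229,187),(298,140),(359,210),(292,250)],ls=[(351,297),(408,370)],ss=[(285,181),(303,201)]))):
    for k,pp in P.items():
        q=np.array([R.T@(ray(c,F(*p),.146)-t) for p in pp])*1e3
        d=q[-1]-q[0] if len(pp)==2 else (q[1]-q[0])
        print(n,k,q.mean(0),np.degrees(np.arctan2(d[1],d[0])),q.round(0).tolist())
    print('knob',(R.T@(ray(c,F(*((526,285) if n=='top' else (253,90))),.173)-t))*1e3)
    print('beaker',(R.T@(ray(c,F(*((640,232) if n=='top' else (205,75))),.086)-t))*1e3)
o=bot.get_obs();from scipy.spatial.transform import Rotation as Ro
q=o['ee_rot'];print(Ro.from_quat([*q[1:],q[0]]).as_matrix(),o['t'])
E
```

```text
top [0.4957 0.1946] 0.5177398502551315 [[ 1.4206  1.5083]
 [ 0.8211 -1.6874]
 [-0.4268 -1.5605]
 [-1.8149  1.7396]]
scene [0.4935 0.1934] 0.5066374076786979 [[ 2.578  -2.4439]
 [ 1.6745  3.6436]
 [ 0.5568 -1.8202]
 [-4.8092  0.6206]]
top long [-45.8778 176.5689] -79.54311212903917 [[-25.0, 232.0], [-6.0, 132.0], [-68.0, 122.0], [-84.0, 220.0]]
top short [-41.3352  60.4067] -76.13065508562076 [[-19.0, 101.0], [-3.0, 34.0], [-64.0, 21.0], [-79.0, 86.0]]
top ls [-44.1018 177.7108] -81.18608518174976 [[-49.0, 208.0], [-39.0, 147.0]]
top ss [-39.6394  60.6703] -76.13655097318295 [[-42.0, 71.0], [-37.0, 51.0]]
knob [-42.2945 -10.7684]
beaker [-41.9623 -98.1323]
scene long [-42.6894 176.4908] -169.0716531418813 [[-3.0, 135.0], [-68.0, 123.0], [-80.0, 219.0], [-19.0, 229.0]]
scene short [-38.801   61.2454] -165.13530533457018 [[-1.0, 37.0], [-61.0, 21.0], [-74.0, 89.0], [-19.0, 98.0]]
scene ls [-43.9836 174.7469] 99.04291177847614 [[-39.0, 145.0], [-49.0, 204.0]]
scene ss [-40.2592  57.5696] 102.50204290221629 [[-38.0, 48.0], [-42.0, 67.0]]
knob [-41.5174 -13.6092]
beaker [ -40.6162 -101.0369]
[[-0.9591  0.2829 -0.0003]
 [ 0.2829  0.9591 -0.001 ]
 [-0.     -0.001  -1.    ]] 0.2
```

Request:
arm_command([
  {"wz": -0.1,"jaw": 75},
  {"wz": -0.1,"jaw": 75},
  {"wz": -0.1,"jaw": 75},
  {"wz": -0.1,"jaw": 75},
  {"wz": -0.1,"jaw": 75},
  {"wz": -0.1,"jaw": 75},
  {"wz": -0.1,"jaw": 75},
  {"wz": -0.1,"jaw": 75},
])

```text
invalid input
```

Request:
arm_command([
  {"tx": 5,"ty": -50,"jaw": 75},
  {"tx": 6,"ty": -50,"jaw": 75},
  {"tx": 6,"ty": -50,"jaw": 75},
  {"tx": 6,"ty": -50,"jaw": 75},
  {"tx": 6,"ty": -50,"jaw": 75},
  {"tx": 6,"ty": -50,"jaw": 75},
  {"tx": 6,"ty": -50,"jaw": 75},
  {"jaw": 75},
])

```text
invalid input
```

```bash
cat > st.py <<'E'
from h import *
from scipy.spatial.transform import Rotation as Ro
np.set_printoptions(precision=3,suppress=True)
t0=np.array([.4948,.1942]);th=.514
R=np.array([[np.cos(th),-np.sin(th)],[np.sin(th),np.cos(th)]])
if __name__=='__main__':
    o=bot.get_obs();q=o['ee_rot'];M=Ro.from_quat([*q[1:],q[0]]).as_matrix()
    R3=np.eye(3);R3[:2,:2]=R
    print('t',o['t'],'mag',(R.T@(o['tool_pos'][:2]-t0))*1e3,'z',o['tool_pos'][2]*1e3,'open',o['opening']*1e3,'F',R3.T@o['contact_force'],'q',o['q']);print(R3.T@M)
E
python3 st.py
```

```text
t 0.2 mag [-59.897 526.453] z 241.76595068196522 open 85.41535474961678 F [0.469 0.215 0.277] q [-1.383  0.334  0.04   1.466 -0.013  1.343 -0.059]
[[-0.696  0.718 -0.001]
 [ 0.718  0.696 -0.001]
 [-0.    -0.001 -1.   ]]
```

Request:
arm_command([
  {"wx": 0,"wy": 0,"wz": -0.1,"tx": 0,"ty": 0,"tz": 0,"jaw": 75},
  {"wx": 0,"wy": 0,"wz": -0.1,"tx": 0,"ty": 0,"tz": 0,"jaw": 75},
  {"wx": 0,"wy": 0,"wz": -0.1,"tx": 0,"ty": 0,"tz": 0,"jaw": 75},
  {"wx": 0,"wy": 0,"wz": -0.1,"tx": 0,"ty": 0,"tz": 0,"jaw": 75},
  {"wx": 0,"wy": 0,"wz": -0.1,"tx": 0,"ty": 0,"tz": 0,"jaw": 75},
  {"wx": 0,"wy": 0,"wz": -0.1,"tx": 0,"ty": 0,"tz": 0,"jaw": 75},
  {"wx": 0,"wy": 0,"wz": -0.1,"tx": 0,"ty": 0,"tz": 0,"jaw": 75},
  {"wx": 0,"wy": 0,"wz": -0.1,"tx": 0,"ty": 0,"tz": 0,"jaw": 75},
])

```text
t: 1.2
tool_pos: [0.1839, 0.6233, 0.242]
ee_rot: [-0.0, -0.255, 0.967, -0.0]
contact_force: [-0.2, -0.8, 0.1]
opening: 0.0603
grasp_force: 0.0
```

Request:
arm_command([
  {"wx": 0,"wy": 0,"wz": 0,"tx": 5,"ty": -45,"tz": 0,"jaw": 75},
  {"wx": 0,"wy": 0,"wz": 0,"tx": 5,"ty": -45,"tz": 0,"jaw": 75},
  {"wx": 0,"wy": 0,"wz": 0,"tx": 5,"ty": -45,"tz": 0,"jaw": 75},
  {"wx": 0,"wy": 0,"wz": 0,"tx": 5,"ty": -45,"tz": 0,"jaw": 75},
  {"wx": 0,"wy": 0,"wz": 0,"tx": 5,"ty": -45,"tz": 0,"jaw": 75},
  {"wx": 0,"wy": 0,"wz": 0,"tx": 5,"ty": -45,"tz": 0,"jaw": 75},
  {"wx": 0,"wy": 0,"wz": 0,"tx": 5,"ty": -45,"tz": 0,"jaw": 75},
  {"wx": 0,"wy": 0,"wz": 0,"tx": 5,"ty": -35,"tz": 0,"jaw": 75},
])

```text
t: 2.2
tool_pos: [0.3215, 0.297, 0.2423]
ee_rot: [0.0, -0.253, 0.967, 0.0]
contact_force: [0.7, 0.1, 0.3]
opening: 0.0605
grasp_force: 0.0
```

```bash
python3 st.py
```

```text
t 2.2 mag [-100.361  174.724] z 242.3347454906297 open 60.52299524024926 F [ 0.604 -0.283  0.272] q [-0.983 -0.109  0.126  1.954  0.014  1.296  1.221]
[[-1.     0.002  0.   ]
 [ 0.002  1.     0.   ]
 [-0.     0.    -1.   ]]
```

Request:
arm_command([
  {"wx": 0,"wy": 0,"wz": 0,"tx": 2,"ty": 0,"tz": 16,"jaw": 75},
  {"wx": 0,"wy": 0,"wz": 0,"tx": 0,"ty": 0,"tz": 16,"jaw": 75},
  {"wx": 0,"wy": 0,"wz": 0,"tx": 0,"ty": 0,"tz": 16,"jaw": 75},
  {"wx": 0,"wy": 0,"wz": 0,"tx": 0,"ty": 0,"tz": 16,"jaw": 75},
  {"wx": 0,"wy": 0,"wz": 0,"tx": 0,"ty": 0,"tz": 16,"jaw": 75},
  {"wx": 0,"wy": 0,"wz": 0,"tx": 0,"ty": 0,"tz": 16,"jaw": 75},
  {"wx": 0,"wy": 0,"wz": 0,"tx": 0,"ty": 0,"tz": 16,"jaw": 75},
  {"wx": 0,"wy": 0,"wz": 0,"tx": 0,"ty": 0,"tz": 2,"jaw": 75},
])

```text
t: 3.2
tool_pos: [0.3187, 0.2973, 0.127]
ee_rot: [-0.001, -0.254, 0.967, -0.001]
contact_force: [-0.5, 0.2, -0.5]
opening: 0.0602
grasp_force: 0.0
```

```bash
python3 st.py
python3 - <<'E'
from h import *
a=bot.capture('scene')['pixels'][150:370,190:420,::-1]
cv2.imwrite('pics/s1.png',cv2.resize(a,None,fx=2.6,fy=2.6,interpolation=cv2.INTER_CUBIC))
E
```

```text
t 3.2 mag [-102.699  176.365] z 126.99791676143718 open 60.22368291236797 F [-0.358  0.401 -0.455] q [-0.982 -0.005  0.129  2.107  0.001  1.041  1.231]
[[-1.     0.001 -0.002]
 [ 0.001  1.    -0.001]
 [ 0.002 -0.001 -1.   ]]
```

View pics/s1.png

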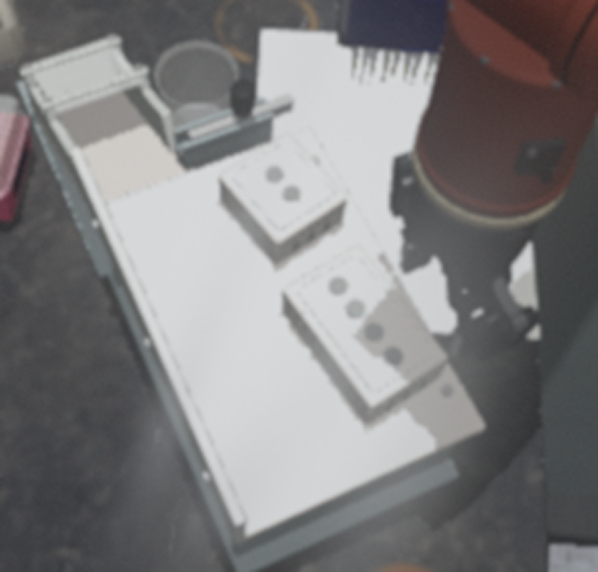

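The picture shows the fingers standing beside the long cassette's near face at about (450,345), with nothing touched. Next is the push towards the fence.

Request:
arm_command([
  {"wx": 0,"wy": 0,"wz": 0,"tx": -6,"ty": 0,"tz": 0,"jaw": 75},
  {"wx": 0,"wy": 0,"wz": 0,"tx": -6,"ty": 0,"tz": 0,"jaw": 75},
  {"wx": 0,"wy": 0,"wz": 0,"tx": -6,"ty": 0,"tz": 0,"jaw": 75},
  {"wx": 0,"wy": 0,"wz": 0,"tx": -8,"ty": 0,"tz": 0,"jaw": 75},
  {"wx": 0,"wy": 0,"wz": 0,"tx": -8,"ty": 0,"tz": 0,"jaw": 75},
  {"wx": 0,"wy": 0,"wz": 0,"tx": -8,"ty": 0,"tz": 0,"jaw": 75},
  {"wx": 0,"wy": 0,"wz": 0,"tx": -8,"ty": 0,"tz": 0,"jaw": 75},
  {"wx": 0,"wy": 0,"wz": 0,"tx": -8,"ty": 0,"tz": 0,"jaw": 75},
])

```text
t: 4.25
tool_pos: [0.3701, 0.3266, 0.1283]
ee_rot: [-0.0, -0.254, 0.967, -0.0]
contact_force: [-0.9, -0.5, 0.7]
opening: 0.0602
grasp_force: 0.4
```

Request:
arm_command([
  {"wx": 0,"wy": 0,"wz": 0,"tx": -6,"ty": 0,"tz": 0,"jaw": 75},
  {"wx": 0,"wy": 0,"wz": 0,"tx": -6,"ty": 0,"tz": 0,"jaw": 75},
  {"wx": 0,"wy": 0,"wz": 0,"tx": -6,"ty": 0,"tz": 0,"jaw": 75},
  {"wx": 0,"wy": 0,"wz": 0,"tx": -6,"ty": 0,"tz": 0,"jaw": 75},
  {"wx": 0,"wy": 0,"wz": 0,"tx": -4,"ty": 0,"tz": 0,"jaw": 75},
  {"wx": 0,"wy": 0,"wz": 0,"tx": -4,"ty": 0,"tz": 0,"jaw": 75},
  {"wx": 0,"wy": 0,"wz": 0,"tx": -3,"ty": 0,"tz": 0,"jaw": 75},
  {"wx": 0,"wy": 0,"wz": 0,"tx": -2,"ty": 0,"tz": 0,"jaw": 75},
])

```text
t: 5.25
tool_pos: [0.402, 0.3446, 0.1283]
ee_rot: [-0.0, -0.254, 0.967, -0.0]
contact_force: [-0.4, -0.8, -0.3]
opening: 0.0604
grasp_force: 0.3
```

```bash
python3 st.py
python3 - <<'E'
from h import *
a=bot.capture('scene')['pixels'][150:370,190:420,::-1]
cv2.imwrite('pics/s2.png',cv2.resize(a,None,fx=2.6,fy=2.6,interpolation=cv2.INTER_CUBIC))
E
```

```text
t 5.25 mag [ -6.876 176.55 ] z 128.3223756928461 open 60.41111840383415 F [-0.784 -0.493 -0.283] q [-0.945  0.182  0.168  1.904 -0.035  1.059  1.322]
[[-1.     0.001 -0.   ]
 [ 0.001  1.    -0.   ]
 [ 0.    -0.    -1.   ]]
```

View pics/s2.png

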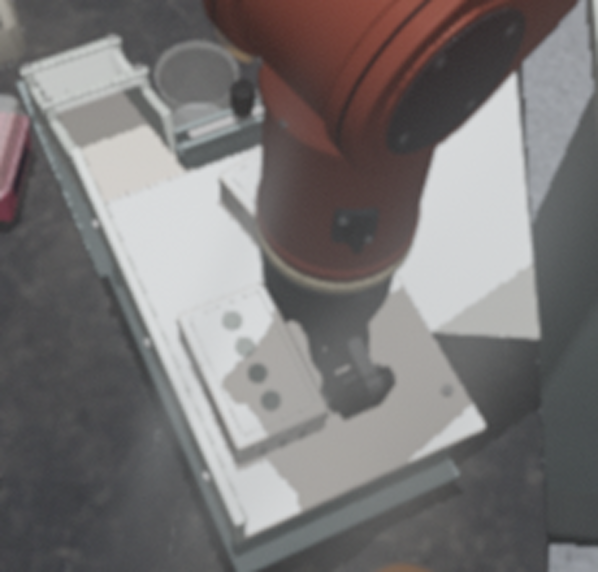

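The long cassette is now almost straight and a few mm short of the fence, with its top edge from about (180,320) to (235,455). I'll creep until there is contact force.

Request:
arm_command([
  {"wx": 0,"wy": 0,"wz": 0,"tx": -1,"ty": 0,"tz": 0,"jaw": 75},
  {"wx": 0,"wy": 0,"wz": 0,"tx": -1,"ty": 0,"tz": 0,"jaw": 75},
  {"wx": 0,"wy": 0,"wz": 0,"tx": -1,"ty": 0,"tz": 0,"jaw": 75},
  {"wx": 0,"wy": 0,"wz": 0,"tx": -1,"ty": 0,"tz": 0,"jaw": 75},
  {"wx": 0,"wy": 0,"wz": 0,"tx": -1,"ty": 0,"tz": 0,"jaw": 75},
  {"wx": 0,"wy": 0,"wz": 0,"tx": -1,"ty": 0,"tz": 0,"jaw": 75},
  {"wx": 0,"wy": 0,"wz": 0,"tx": -1,"ty": 0,"tz": 0,"jaw": 75},
  {"wx": 0,"wy": 0,"wz": 0,"tx": -1,"ty": 0,"tz": 0,"jaw": 75},
])

```text
t: 6.3
tool_pos: [0.4089, 0.3485, 0.1283]
ee_rot: [-0.0, -0.254, 0.967, -0.0]
contact_force: [-0.9, 0.5, 0.4]
opening: 0.0605
grasp_force: 0.4
```

Request:
arm_command([
  {"wx": 0,"wy": 0,"wz": 0,"tx": -1,"ty": 0,"tz": 0,"jaw": 75},
  {"wx": 0,"wy": 0,"wz": 0,"tx": -1,"ty": 0,"tz": 0,"jaw": 75},
  {"wx": 0,"wy": 0,"wz": 0,"tx": -0.5,"ty": 0,"tz": 0,"jaw": 75},
  {"wx": 0,"wy": 0,"wz": 0,"tx": 0,"ty": 0,"tz": 0,"jaw": 75},
  {"wx": 0,"wy": 0,"wz": 0,"tx": 0,"ty": 0,"tz": 0,"jaw": 75},
  {"wx": 0,"wy": 0,"wz": 0,"tx": 0,"ty": 0,"tz": 0,"jaw": 75},
  {"wx": 0,"wy": 0,"wz": 0,"tx": 0,"ty": 0,"tz": 0,"jaw": 75},
  {"wx": 0,"wy": 0,"wz": 0,"tx": 0,"ty": 0,"tz": 0,"jaw": 75},
])

```text
t: 7.3
tool_pos: [0.411, 0.3497, 0.1283]
ee_rot: [0.0, -0.254, 0.967, -0.0]
contact_force: [0.5, 0.1, -0.5]
opening: 0.0602
grasp_force: 0.0
```

```bash
python3 st.py
```

```text
t 7.3 mag [  3.501 176.595] z 128.3299429150097 open 60.23193361328869 F [ 0.45  -0.159 -0.482] q [-0.94   0.202  0.171  1.88  -0.039  1.063  1.331]
[[-1.     0.001  0.   ]
 [ 0.001  1.    -0.   ]
 [-0.    -0.    -1.   ]]
```

Request:
arm_command([
  {"wx": 0,"wy": 0,"wz": 0,"tx": -0.5,"ty": 0,"tz": 0,"jaw": 75},
  {"wx": 0,"wy": 0,"wz": 0,"tx": -0.5,"ty": 0,"tz": 0,"jaw": 75},
  {"wx": 0,"wy": 0,"wz": 0,"tx": -0.5,"ty": 0,"tz": 0,"jaw": 75},
  {"wx": 0,"wy": 0,"wz": 0,"tx": -0.5,"ty": 0,"tz": 0,"jaw": 75},
  {"wx": 0,"wy": 0,"wz": 0,"tx": -0.5,"ty": 0,"tz": 0,"jaw": 75},
  {"wx": 0,"wy": 0,"wz": 0,"tx": -0.5,"ty": 0,"tz": 0,"jaw": 75},
  {"wx": 0,"wy": 0,"wz": 0,"tx": 0,"ty": 0,"tz": 0,"jaw": 75},
  {"wx": 0,"wy": 0,"wz": 0,"tx": 0,"ty": 0,"tz": 0,"jaw": 75},
])

```text
t: 8.3
tool_pos: [0.4123, 0.3503, 0.1282]
ee_rot: [-0.002, -0.254, 0.967, -0.001]
contact_force: [-8.8, -6.5, 7.3]
opening: 0.0604
grasp_force: 5.2
```

```bash
python3 st.py
python3 - <<'E'
from h import *
a=bot.capture('scene')['pixels'][220:350,230:330,::-1]
cv2.imwrite('pics/s3.png',cv2.resize(a,None,fx=4.5,fy=4.5,interpolation=cv2.INTER_CUBIC))
E
```

```text
t 8.3 mag [  4.887 176.543] z 128.24306144238122 open 60.36091996672267 F [-10.845  -1.354   7.31 ] q [-0.939  0.207  0.171  1.875 -0.041  1.067  1.333]
[[-1.     0.    -0.003]
 [ 0.     1.    -0.   ]
 [ 0.003 -0.    -1.   ]]
```

View pics/s3.png

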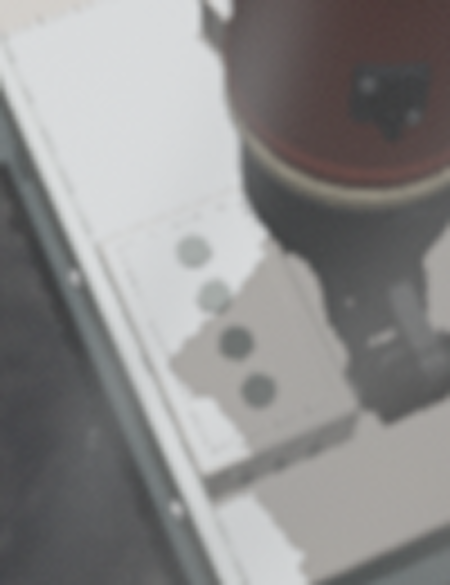

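The long cassette is square against the fence (contact 11 N) and its septa line up along the lane. Next I retreat, lift, rotate 90° and go behind it.

Request:
arm_command([
  {"wx": 0,"wy": 0,"wz": 0,"tx": 15,"ty": 0,"tz": 0,"jaw": 75},
  {"wx": 0,"wy": 0,"wz": 0,"tx": 0,"ty": 0,"tz": -25,"jaw": 166},
  {"wx": 0,"wy": 0,"wz": 0,"tx": 0,"ty": 0,"tz": -30,"jaw": 166},
  {"wx": 0,"wy": 0,"wz": 0.157,"tx": 0,"ty": 0,"tz": -25,"jaw": 166},
  {"wx": 0,"wy": 0,"wz": 0.157,"tx": 0,"ty": 0,"tz": 0,"jaw": 166},
  {"wx": 0,"wy": 0,"wz": 0.157,"tx": 0,"ty": 0,"tz": 0,"jaw": 166},
  {"wx": 0,"wy": 0,"wz": 0.157,"tx": 0,"ty": 0,"tz": 0,"jaw": 166},
  {"wx": 0,"wy": 0,"wz": 0.157,"tx": 0,"ty": 0,"tz": 0,"jaw": 166},
])

```text
t: 9.35
tool_pos: [0.4003, 0.3436, 0.2083]
ee_rot: [0.0, 0.138, 0.99, 0.0]
contact_force: [-0.9, 0.8, -0.1]
opening: 0.0296
grasp_force: 0.0
```

Request:
arm_command([
  {"wx": 0,"wy": 0,"wz": 0.157,"tx": 0,"ty": 0,"tz": 0,"jaw": 166},
  {"wx": 0,"wy": 0,"wz": 0.157,"tx": 0,"ty": 0,"tz": 0,"jaw": 166},
  {"wx": 0,"wy": 0,"wz": 0.157,"tx": 0,"ty": 0,"tz": 0,"jaw": 166},
  {"wx": 0,"wy": 0,"wz": 0.157,"tx": 0,"ty": 0,"tz": 0,"jaw": 166},
  {"wx": 0,"wy": 0,"wz": 0.157,"tx": 0,"ty": 0,"tz": 0,"jaw": 166},
  {"wx": 0,"wy": 0,"wz": 0,"tx": 40,"ty": 20,"tz": 0,"jaw": 166},
  {"wx": 0,"wy": 0,"wz": 0,"tx": 40,"ty": 20,"tz": 0,"jaw": 166},
  {"wx": 0,"wy": 0,"wz": 0,"tx": 0,"ty": 15,"tz": 0,"jaw": 166},
])

```text
t: 10.35
tool_pos: [0.4068, 0.4439, 0.2079]
ee_rot: [-0.001, 0.502, 0.865, 0.0]
contact_force: [0.1, 0.8, 0.1]
opening: 0.0295
grasp_force: 0.0
```

Request:
arm_command([
  {"wx": 0,"wy": -0.125,"wz": 0,"tx": 0,"ty": 0,"tz": 0,"jaw": 166},
  {"wx": 0,"wy": -0.125,"wz": 0,"tx": 0,"ty": 0,"tz": 0,"jaw": 166},
  {"wx": 0,"wy": 0,"wz": 0,"tx": 0,"ty": 0,"tz": 0,"jaw": 166},
  {"wx": 0,"wy": 0,"wz": 0,"tx": 0,"ty": 0,"tz": 0,"jaw": 166},
  {"wx": 0,"wy": 0,"wz": 0,"tx": 0,"ty": 0,"tz": 0,"jaw": 166},
  {"wx": 0,"wy": 0,"wz": 0,"tx": 0,"ty": 0,"tz": 0,"jaw": 166},
  {"wx": 0,"wy": 0,"wz": 0,"tx": 0,"ty": 0,"tz": 0,"jaw": 166},
  {"wx": 0,"wy": 0,"wz": 0,"tx": 0,"ty": 0,"tz": 0,"jaw": 166},
])

```text
t: 11.35
tool_pos: [0.4092, 0.4404, 0.2084]
ee_rot: [0.108, 0.5, 0.857, -0.063]
contact_force: [-0.3, -0.7, -0.3]
opening: 0.0299
grasp_force: 0.0
```

```bash
python3 st.py
```

```text
t 11.35 mag [ 46.528 256.419] z 208.36826186089093 open 29.85808646530811 F [-0.633 -0.466 -0.289] q [-1.204  0.327  0.226  1.578  0.153  1.362 -0.512]
[[ 0.     1.    -0.   ]
 [ 0.969 -0.    -0.247]
 [-0.247  0.    -0.969]]
```

Request:
arm_command([
  {"wx": 0,"wy": 0,"wz": 0,"tx": 2.4,"ty": 0,"tz": 9.5,"jaw": 166},
  {"wx": 0,"wy": 0,"wz": 0,"tx": 2.4,"ty": 0,"tz": 9.5,"jaw": 166},
  {"wx": 0,"wy": 0,"wz": 0,"tx": 2.4,"ty": 0,"tz": 9.5,"jaw": 166},
  {"wx": 0,"wy": 0,"wz": 0,"tx": 2.4,"ty": 0,"tz": 9.5,"jaw": 166},
  {"wx": 0,"wy": 0,"wz": 0,"tx": 2.4,"ty": 0,"tz": 9.5,"jaw": 166},
  {"wx": 0,"wy": 0,"wz": 0,"tx": 2.4,"ty": 0,"tz": 9.5,"jaw": 166},
  {"wx": 0,"wy": 0,"wz": 0,"tx": 2.4,"ty": 0,"tz": 9.5,"jaw": 166},
  {"wx": 0,"wy": 0,"wz": 0,"tx": 2.4,"ty": 0,"tz": 9.5,"jaw": 166},
])

```text
t: 12.35
tool_pos: [0.4092, 0.4403, 0.1293]
ee_rot: [0.108, 0.5, 0.857, -0.063]
contact_force: [0.1, 0.1, 0.3]
opening: 0.0302
grasp_force: 0.0
```

Request:
arm_command([
  {"wx": 0,"wy": 0,"wz": 0,"tx": -6,"ty": 0,"tz": 1.5,"jaw": 166},
  {"wx": 0,"wy": 0,"wz": 0,"tx": -6,"ty": 0,"tz": 1.5,"jaw": 166},
  {"wx": 0,"wy": 0,"wz": 0,"tx": -6,"ty": 0,"tz": 1.5,"jaw": 166},
  {"wx": 0,"wy": 0,"wz": 0,"tx": -6,"ty": 0,"tz": 1.5,"jaw": 166},
  {"wx": 0,"wy": 0,"wz": 0,"tx": -8,"ty": 0,"tz": 2,"jaw": 166},
  {"wx": 0,"wy": 0,"wz": 0,"tx": -8,"ty": 0,"tz": 2,"jaw": 166},
  {"wx": 0,"wy": 0,"wz": 0,"tx": -8,"ty": 0,"tz": 2,"jaw": 166},
  {"wx": 0,"wy": 0,"wz": 0,"tx": -8,"ty": 0,"tz": 2,"jaw": 166},
])

```text
t: 13.35
tool_pos: [0.4379, 0.3895, 0.1303]
ee_rot: [0.108, 0.5, 0.857, -0.063]
contact_force: [-0.8, 0.5, -0.2]
opening: 0.0299
grasp_force: 0.4
```

```bash
python3 st.py
python3 - <<'E'
from h import *
a=bot.capture('scene')['pixels'][150:370,190:420,::-1]
cv2.imwrite('pics/s4.png',cv2.resize(a,None,fx=2.6,fy=2.6,interpolation=cv2.INTER_CUBIC))
E
```

```text
t 13.35 mag [ 46.494 198.064] z 130.25239511485464 open 29.924842057583046 F [-0.473  0.872 -0.161] q [-1.139  0.349  0.245  1.721  0.16   1.183 -0.459]
[[ 0.     1.    -0.   ]
 [ 0.969 -0.    -0.247]
 [-0.247 -0.    -0.969]]
```

View pics/s4.png

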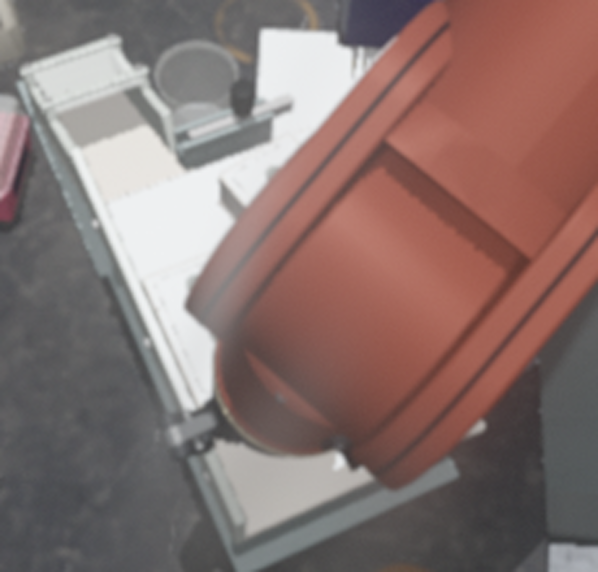

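The long cassette is moving along the fence ahead of the fingers, its front edge near (150,275), and the short one is undisturbed at (230,190).

Request:
arm_command([
  {"wx": 0,"wy": 0,"wz": 0,"tx": -8,"ty": 0,"tz": 2.1,"jaw": 166},
  {"wx": 0,"wy": 0,"wz": 0,"tx": -8,"ty": 0,"tz": 2.1,"jaw": 166},
  {"wx": 0,"wy": 0,"wz": 0,"tx": -8,"ty": 0,"tz": 2.1,"jaw": 166},
  {"wx": 0,"wy": 0,"wz": 0,"tx": -8,"ty": 0,"tz": 2.1,"jaw": 166},
  {"wx": 0,"wy": 0,"wz": 0,"tx": -8,"ty": 0,"tz": 2.1,"jaw": 166},
  {"wx": 0,"wy": 0,"wz": 0,"tx": -8,"ty": 0,"tz": 2.1,"jaw": 166},
  {"wx": 0,"wy": 0,"wz": 0,"tx": -8,"ty": 0,"tz": 2.1,"jaw": 166},
  {"wx": 0,"wy": 0,"wz": 0,"tx": -8,"ty": 0,"tz": 2.1,"jaw": 166},
])

```text
t: 14.4
tool_pos: [0.4704, 0.3319, 0.1298]
ee_rot: [0.108, 0.5, 0.857, -0.063]
contact_force: [-0.7, -0.2, 0.2]
opening: 0.0298
grasp_force: 0.4
```

Request:
arm_command([
  {"wx": 0,"wy": 0,"wz": 0,"tx": -6,"ty": 0,"tz": 1.5,"jaw": 166},
  {"wx": 0,"wy": 0,"wz": 0,"tx": -6,"ty": 0,"tz": 1.5,"jaw": 166},
  {"wx": 0,"wy": 0,"wz": 0,"tx": -6,"ty": 0,"tz": 1.5,"jaw": 166},
  {"wx": 0,"wy": 0,"wz": 0,"tx": -6,"ty": 0,"tz": 1.5,"jaw": 166},
  {"wx": 0,"wy": 0,"wz": 0,"tx": -6,"ty": 0,"tz": 1.5,"jaw": 166},
  {"wx": 0,"wy": 0,"wz": 0,"tx": -6,"ty": 0,"tz": 1.5,"jaw": 166},
  {"wx": 0,"wy": 0,"wz": 0,"tx": -6,"ty": 0,"tz": 1.5,"jaw": 166},
  {"wx": 0,"wy": 0,"wz": 0,"tx": -6,"ty": 0,"tz": 1.5,"jaw": 166},
])

```text
t: 15.4
tool_pos: [0.4947, 0.289, 0.13]
ee_rot: [0.108, 0.5, 0.857, -0.063]
contact_force: [0.2, 1.0, -0.3]
opening: 0.0298
grasp_force: 0.2
```

```bash
python3 st.py
```

```text
t 15.4 mag [46.493 82.598] z 130.0123653739412 open 29.846119421001802 F [ 0.689  0.729 -0.251] q [-1.012  0.295  0.303  1.797  0.176  1.12  -0.286]
[[-0.     1.    -0.   ]
 [ 0.969  0.    -0.247]
 [-0.247 -0.    -0.969]]
```

Request:
arm_command([
  {"wx": 0,"wy": 0,"wz": 0,"tx": -4.5,"ty": 0,"tz": 1.1,"jaw": 166},
  {"wx": 0,"wy": 0,"wz": 0,"tx": -4.5,"ty": 0,"tz": 1.1,"jaw": 166},
  {"wx": 0,"wy": 0,"wz": 0,"tx": -4.5,"ty": 0,"tz": 1.1,"jaw": 166},
  {"wx": 0,"wy": 0,"wz": 0,"tx": -4.5,"ty": 0,"tz": 1.1,"jaw": 166},
  {"wx": 0,"wy": 0,"wz": 0,"tx": -4.5,"ty": 0,"tz": 1.1,"jaw": 166},
  {"wx": 0,"wy": 0,"wz": 0,"tx": -4.5,"ty": 0,"tz": 1.1,"jaw": 166},
  {"wx": 0,"wy": 0,"wz": 0,"tx": -4.5,"ty": 0,"tz": 1.1,"jaw": 166},
  {"wx": 0,"wy": 0,"wz": 0,"tx": -4.5,"ty": 0,"tz": 1.1,"jaw": 166},
])

```text
t: 16.4
tool_pos: [0.5129, 0.2566, 0.1304]
ee_rot: [0.108, 0.5, 0.857, -0.063]
contact_force: [-0.4, -0.0, -0.5]
opening: 0.0298
grasp_force: 0.0
```

```bash
python3 st.py
python3 - <<'E'
from h import *
b=[]
for n,(r0,r1,c0,c1) in dict(scene=(150,300,180,330),top=(130,280,230,380)).items():
    b.append(bot.capture(n)['pixels'][r0:r1,c0:c1,::-1])
cv2.imwrite('pics/s5.png',cv2.resize(np.hstack(b),None,fx=2.6,fy=2.6,interpolation=cv2.INTER_CUBIC))
E
```

```text
t 16.4 mag [46.469 45.457] z 130.40434400994107 open 29.771636236369933 F [-0.36   0.175 -0.455] q [-0.967  0.286  0.323  1.81   0.177  1.102 -0.225]
[[ 0.     1.    -0.   ]
 [ 0.969 -0.    -0.248]
 [-0.248 -0.    -0.969]]
```

View pics/s5.png

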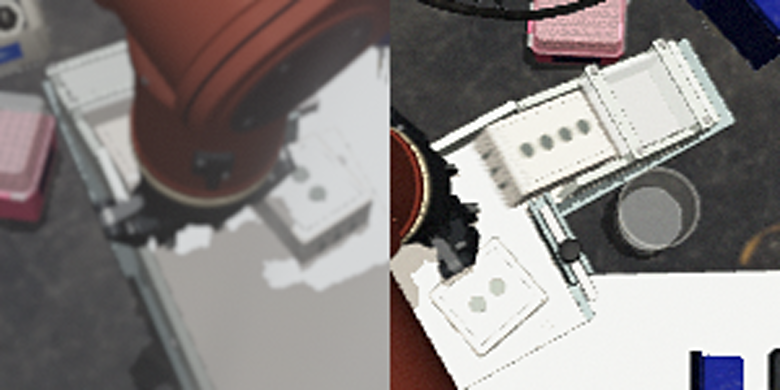

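The long cassette has tipped over the lip and is entering the covered part of the chute (septa around (525,150)-(585,127)). The short one is untouched.

Request:
arm_command([
  {"wx": 0,"wy": 0,"wz": 0,"tx": 5,"ty": 0,"tz": -25,"jaw": 166},
  {"wx": 0,"wy": 0,"wz": 0,"tx": 0,"ty": 0,"tz": -30,"jaw": 166},
  {"wx": 0,"wy": 0.125,"wz": 0,"tx": 0,"ty": 0,"tz": -30,"jaw": 166},
  {"wx": 0,"wy": 0.125,"wz": 0,"tx": 0,"ty": 0,"tz": 0,"jaw": 166},
  {"wx": 0,"wy": 0,"wz": -0.17,"tx": 0,"ty": 0,"tz": 0,"jaw": 166},
  {"wx": 0,"wy": 0,"wz": -0.17,"tx": 0,"ty": 0,"tz": 0,"jaw": 166},
  {"wx": 0,"wy": 0,"wz": -0.17,"tx": 0,"ty": 0,"tz": 0,"jaw": 166},
  {"wx": 0,"wy": 0,"wz": -0.17,"tx": 0,"ty": 0,"tz": 0,"jaw": 166},
])

```text
t: 17.5
tool_pos: [0.4999, 0.2796, 0.2114]
ee_rot: [-0.0, 0.185, 0.983, -0.0]
contact_force: [0.5, 0.1, -0.2]
opening: 0.0301
grasp_force: 0.0
```

Request:
arm_command([
  {"wx": 0,"wy": 0,"wz": -0.178,"tx": 0,"ty": 0,"tz": 0,"jaw": 150},
  {"wx": 0,"wy": 0,"wz": -0.178,"tx": 0,"ty": 0,"tz": 0,"jaw": 150},
  {"wx": 0,"wy": 0,"wz": -0.178,"tx": 0,"ty": 0,"tz": 0,"jaw": 150},
  {"wx": 0,"wy": 0,"wz": -0.178,"tx": 0,"ty": 0,"tz": 0,"jaw": 150},
  {"wx": 0,"wy": 0,"wz": -0.178,"tx": 0,"ty": 0,"tz": 0,"jaw": 150},
  {"wx": 0,"wy": 0,"wz": 0,"tx": 40,"ty": 0,"tz": 0,"jaw": 150},
  {"wx": 0,"wy": 0,"wz": 0,"tx": 40,"ty": 0,"tz": 0,"jaw": 150},
  {"wx": 0,"wy": 0,"wz": 0,"tx": 20,"ty": 0,"tz": 0,"jaw": 150},
])

```text
t: 18.5
tool_pos: [0.4114, 0.2296, 0.2115]
ee_rot: [-0.0, -0.254, 0.967, -0.0]
contact_force: [0.4, -0.0, 0.7]
opening: 0.0355
grasp_force: 0.0
```

```bash
python3 st.py
python3 - <<'E'
from st import *
cs={n:bot.capture(n) for n in('scene','top')}
for n,c in cs.items():
    for k,P in dict(seatedlong=[(0,-.128),(0,-.06)],).items(): pass
b=[cs['scene']['pixels'][150:300,180:330,::-1],cs['top']['pixels'][130:280,230:380,::-1]]
cv2.imwrite('pics/s6.png',cv2.resize(np.hstack(b),None,fx=2.6,fy=2.6,interpolation=cv2.INTER_CUBIC))
# predicted outline of seated long cassette top (chute frame) in top crop px
ca,sa=np.cos(np.pi/6),np.sin(np.pi/6)
for x,y in[(-.032,0),(.032,0),(.032,.1),(-.032,.1),(0,.05)]:
    s=y-.190; my=s*ca-.036*sa; mz=.11+s*sa+.036*ca
    w=R@[.045+x,my]+t0
    u=proj(cs['top'],[*w,mz]); print(((u-[230,130])*2.6+[390,0]).round())
E
```

```text
t 18.5 mag [-55.207  71.793] z 211.46110856090849 open 35.49472647267113 F [ 0.371 -0.238  0.682] q [-0.757 -0.016  0.153  1.932  0.002  1.225  1.479]
[[-1.     0.001 -0.   ]
 [ 0.001  1.     0.   ]
 [ 0.     0.    -1.   ]]
[708. 115.]
[672.  53.]
[589.  86.]
[626. 152.]
[650. 101.]
```

View pics/s6.png

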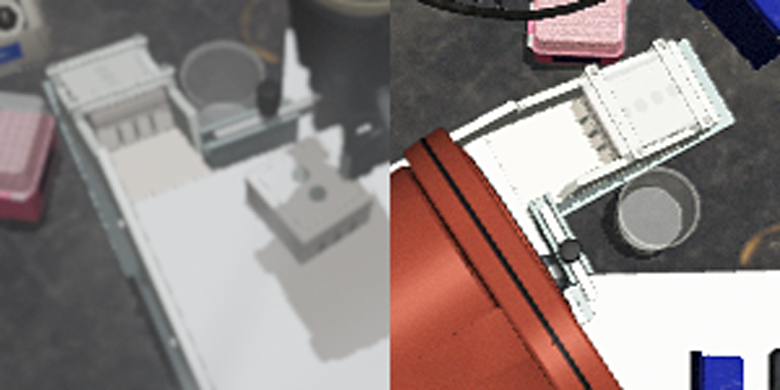

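The long cassette is seated: its back end is at about (600,130) in the top crop, matching the prediction for the stop. The short one is still in place. I've now used the 10 pictures, so I go on by numbers.

Request:
arm_command([
  {"wx": 0,"wy": 0,"wz": 0,"tx": 20,"ty": -6,"tz": 0,"jaw": 150},
  {"wx": 0,"wy": 0,"wz": 0,"tx": 22,"ty": -6,"tz": 0,"jaw": 150},
  {"wx": 0,"wy": 0,"wz": 0,"tx": 0,"ty": 0,"tz": 15,"jaw": 150},
  {"wx": 0,"wy": 0,"wz": 0,"tx": 0,"ty": 0,"tz": 15,"jaw": 150},
  {"wx": 0,"wy": 0,"wz": 0,"tx": 0,"ty": 0,"tz": 15,"jaw": 150},
  {"wx": 0,"wy": 0,"wz": 0,"tx": 0,"ty": 0,"tz": 15,"jaw": 150},
  {"wx": 0,"wy": 0,"wz": 0,"tx": 0,"ty": 0,"tz": 15,"jaw": 150},
  {"wx": 0,"wy": 0,"wz": 0,"tx": 0,"ty": 0,"tz": 8,"jaw": 150},
])

```text
t: 19.6
tool_pos: [0.3818, 0.1992, 0.1273]
ee_rot: [-0.001, -0.254, 0.967, -0.0]
contact_force: [0.1, -0.3, 0.5]
opening: 0.0352
grasp_force: 0.0
```

Request:
arm_command([
  {"wx": 0,"wy": 0,"wz": 0,"tx": -6,"ty": 0,"tz": 0,"jaw": 150},
  {"wx": 0,"wy": 0,"wz": 0,"tx": -6,"ty": 0,"tz": 0,"jaw": 150},
  {"wx": 0,"wy": 0,"wz": 0,"tx": -6,"ty": 0,"tz": 0,"jaw": 150},
  {"wx": 0,"wy": 0,"wz": 0,"tx": -6,"ty": 0,"tz": 0,"jaw": 150},
  {"wx": 0,"wy": 0,"wz": 0,"tx": -7,"ty": 0,"tz": 0,"jaw": 150},
  {"wx": 0,"wy": 0,"wz": 0,"tx": -7,"ty": 0,"tz": 0,"jaw": 150},
  {"wx": 0,"wy": 0,"wz": 0,"tx": -7,"ty": 0,"tz": 0,"jaw": 150},
  {"wx": 0,"wy": 0,"wz": 0,"tx": -7,"ty": 0,"tz": 0,"jaw": 150},
])

```text
t: 20.6
tool_pos: [0.4279, 0.2252, 0.1285]
ee_rot: [-0.0, -0.254, 0.967, -0.0]
contact_force: [-0.5, -0.1, 0.5]
opening: 0.0353
grasp_force: 0.3
```

```bash
python3 st.py
```

```text
t 20.6 mag [-43.051  59.887] z 128.50927856741552 open 35.301315134993004 F [-0.455  0.146  0.477] q [-0.74   0.09   0.172  2.007 -0.018  1.046  1.524]
[[-1.     0.001 -0.   ]
 [ 0.001  1.    -0.   ]
 [ 0.    -0.    -1.   ]]
```

Push on to x ≈ +5 (48 mm), slowing.

Request:
arm_command([
  {"wx": 0,"wy": 0,"wz": 0,"tx": -6,"ty": 0,"tz": 0,"jaw": 150},
  {"wx": 0,"wy": 0,"wz": 0,"tx": -6,"ty": 0,"tz": 0,"jaw": 150},
  {"wx": 0,"wy": 0,"wz": 0,"tx": -6,"ty": 0,"tz": 0,"jaw": 150},
  {"wx": 0,"wy": 0,"wz": 0,"tx": -6,"ty": 0,"tz": 0,"jaw": 150},
  {"wx": 0,"wy": 0,"wz": 0,"tx": -6,"ty": 0,"tz": 0,"jaw": 150},
  {"wx": 0,"wy": 0,"wz": 0,"tx": -5,"ty": 0,"tz": 0,"jaw": 150},
  {"wx": 0,"wy": 0,"wz": 0,"tx": -4,"ty": 0,"tz": 0,"jaw": 150},
  {"wx": 0,"wy": 0,"wz": 0,"tx": -3,"ty": 0,"tz": 0,"jaw": 150},
])

```text
t: 21.6
tool_pos: [0.4642, 0.2457, 0.1285]
ee_rot: [-0.0, -0.254, 0.967, -0.0]
contact_force: [-0.5, -1.1, 0.6]
opening: 0.0351
grasp_force: 0.3
```

Request:
arm_command([
  {"wx": 0,"wy": 0,"wz": 0,"tx": -1,"ty": 0,"tz": 0,"jaw": 150},
  {"wx": 0,"wy": 0,"wz": 0,"tx": -1,"ty": 0,"tz": 0,"jaw": 150},
  {"wx": 0,"wy": 0,"wz": 0,"tx": -1,"ty": 0,"tz": 0,"jaw": 150},
  {"wx": 0,"wy": 0,"wz": 0,"tx": -1,"ty": 0,"tz": 0,"jaw": 150},
  {"wx": 0,"wy": 0,"wz": 0,"tx": -1,"ty": 0,"tz": 0,"jaw": 150},
  {"wx": 0,"wy": 0,"wz": 0,"tx": -1,"ty": 0,"tz": 0,"jaw": 150},
  {"wx": 0,"wy": 0,"wz": 0,"tx": 0,"ty": 0,"tz": 0,"jaw": 150},
  {"wx": 0,"wy": 0,"wz": 0,"tx": 0,"ty": 0,"tz": 0,"jaw": 150},
])

```text
t: 22.6
tool_pos: [0.4693, 0.2486, 0.1286]
ee_rot: [0.0, -0.254, 0.967, 0.0]
contact_force: [0.2, -0.1, 0.4]
opening: 0.0349
grasp_force: 0.0
```

```bash
python3 st.py
```

```text
t 22.6 mag [ 4.551 59.897] z 128.5581174609164 open 34.88470585489401 F [ 0.165 -0.183  0.383] q [-0.733  0.184  0.18   1.901 -0.038  1.06   1.546]
[[-1.     0.001  0.   ]
 [ 0.001  1.     0.   ]
 [-0.     0.    -1.   ]]
```

Request:
arm_command([
  {"wx": 0,"wy": 0,"wz": 0,"tx": -0.5,"ty": 0,"tz": 0,"jaw": 150},
  {"wx": 0,"wy": 0,"wz": 0,"tx": -0.5,"ty": 0,"tz": 0,"jaw": 150},
  {"wx": 0,"wy": 0,"wz": 0,"tx": -0.5,"ty": 0,"tz": 0,"jaw": 150},
  {"wx": 0,"wy": 0,"wz": 0,"tx": -0.5,"ty": 0,"tz": 0,"jaw": 150},
  {"wx": 0,"wy": 0,"wz": 0,"tx": 0,"ty": 0,"tz": 0,"jaw": 150},
  {"wx": 0,"wy": 0,"wz": 0,"tx": 0,"ty": 0,"tz": 0,"jaw": 150},
  {"wx": 0,"wy": 0,"wz": 0,"tx": 0,"ty": 0,"tz": 0,"jaw": 150},
  {"wx": 0,"wy": 0,"wz": 0,"tx": 0,"ty": 0,"tz": 0,"jaw": 150},
])

```text
t: 23.6
tool_pos: [0.4701, 0.249, 0.1284]
ee_rot: [-0.001, -0.254, 0.967, -0.0]
contact_force: [-6.5, -4.6, 6.2]
opening: 0.0348
grasp_force: 3.6
```

```bash
python3 st.py
```

```text
t 23.6 mag [ 5.438 59.819] z 128.44710704960409 open 34.81732312116064 F [-7.865 -0.804  6.166] q [-0.732  0.188  0.18   1.897 -0.038  1.062  1.547]
[[-1.     0.001 -0.002]
 [ 0.001  1.     0.   ]
 [ 0.002  0.    -1.   ]]
```

Request:
arm_command([
  {"wx": 0,"wy": 0,"wz": 0,"tx": 15,"ty": 0,"tz": 0,"jaw": 150},
  {"wx": 0,"wy": 0,"wz": 0,"tx": 0,"ty": 0,"tz": -25,"jaw": 166},
  {"wx": 0,"wy": 0,"wz": 0,"tx": 0,"ty": 0,"tz": -30,"jaw": 166},
  {"wx": 0,"wy": 0,"wz": 0.157,"tx": 0,"ty": 0,"tz": -25,"jaw": 166},
  {"wx": 0,"wy": 0,"wz": 0.157,"tx": 0,"ty": 0,"tz": 0,"jaw": 166},
  {"wx": 0,"wy": 0,"wz": 0.157,"tx": 0,"ty": 0,"tz": 0,"jaw": 166},
  {"wx": 0,"wy": 0,"wz": 0.157,"tx": 0,"ty": 0,"tz": 0,"jaw": 166},
  {"wx": 0,"wy": 0,"wz": 0.157,"tx": 0,"ty": 0,"tz": 0,"jaw": 166},
])

```text
t: 24.6
tool_pos: [0.4576, 0.2419, 0.2085]
ee_rot: [0.0, 0.138, 0.99, 0.0]
contact_force: [-0.1, -0.2, -0.2]
opening: 0.0299
grasp_force: 0.0
```

Request:
arm_command([
  {"wx": 0,"wy": 0,"wz": 0.157,"tx": 0,"ty": 0,"tz": 0,"jaw": 166},
  {"wx": 0,"wy": 0,"wz": 0.157,"tx": 0,"ty": 0,"tz": 0,"jaw": 166},
  {"wx": 0,"wy": 0,"wz": 0.157,"tx": 0,"ty": 0,"tz": 0,"jaw": 166},
  {"wx": 0,"wy": 0,"wz": 0.157,"tx": 0,"ty": 0,"tz": 0,"jaw": 166},
  {"wx": 0,"wy": 0,"wz": 0.157,"tx": 0,"ty": 0,"tz": 0,"jaw": 166},
  {"wx": 0,"wy": 0,"wz": 0,"tx": 35,"ty": 0,"tz": 0,"jaw": 166},
  {"wx": 0,"wy": 0,"wz": 0,"tx": 35,"ty": 28,"tz": 0,"jaw": 166},
  {"wx": 0,"wy": 0,"wz": 0,"tx": 0,"ty": 28,"tz": 0,"jaw": 166},
])

```text
t: 25.6
tool_pos: [0.4705, 0.3339, 0.2086]
ee_rot: [-0.001, 0.502, 0.865, 0.001]
contact_force: [0.8, 0.3, 0.2]
opening: 0.0295
grasp_force: 0.0
```

Request:
arm_command([
  {"wx": 0,"wy": -0.125,"wz": 0,"tx": 0,"ty": 0,"tz": 0,"jaw": 166},
  {"wx": 0,"wy": -0.125,"wz": 0,"tx": 0,"ty": 0,"tz": 0,"jaw": 166},
  {"wx": 0,"wy": 0,"wz": 0,"tx": 0,"ty": 0,"tz": 0,"jaw": 166},
  {"wx": 0,"wy": 0,"wz": 0,"tx": 0,"ty": 0,"tz": 0,"jaw": 166},
  {"wx": 0,"wy": 0,"wz": 0,"tx": 0,"ty": 0,"tz": 0,"jaw": 166},
  {"wx": 0,"wy": 0,"wz": 0,"tx": 0,"ty": 0,"tz": 0,"jaw": 166},
  {"wx": 0,"wy": 0,"wz": 0,"tx": 0,"ty": 0,"tz": 0,"jaw": 166},
  {"wx": 0,"wy": 0,"wz": 0,"tx": 0,"ty": 0,"tz": 0,"jaw": 166},
])

```text
t: 26.6
tool_pos: [0.4724, 0.3305, 0.2085]
ee_rot: [0.108, 0.5, 0.857, -0.063]
contact_force: [0.1, -0.2, -0.8]
opening: 0.0298
grasp_force: 0.0
```

```bash
python3 st.py
```

```text
t 26.6 mag [ 47.493 129.685] z 208.5449741939764 open 29.78732615791669 F [-0.051 -0.243 -0.81 ] q [-0.996  0.242  0.192  1.682  0.2    1.301 -0.355]
[[ 0.     1.    -0.   ]
 [ 0.969 -0.    -0.247]
 [-0.247  0.    -0.969]]
```

Request:
arm_command([
  {"wx": 0,"wy": 0,"wz": 0,"tx": 2.4,"ty": -0.5,"tz": 9.5,"jaw": 166},
  {"wx": 0,"wy": 0,"wz": 0,"tx": 2.4,"ty": -0.5,"tz": 9.5,"jaw": 166},
  {"wx": 0,"wy": 0,"wz": 0,"tx": 2.4,"ty": 0,"tz": 9.5,"jaw": 166},
  {"wx": 0,"wy": 0,"wz": 0,"tx": 2.4,"ty": 0,"tz": 9.5,"jaw": 166},
  {"wx": 0,"wy": 0,"wz": 0,"tx": 2.4,"ty": 0,"tz": 9.5,"jaw": 166},
  {"wx": 0,"wy": 0,"wz": 0,"tx": 2.4,"ty": 0,"tz": 9.5,"jaw": 166},
  {"wx": 0,"wy": 0,"wz": 0,"tx": 2.4,"ty": 0,"tz": 9.5,"jaw": 166},
  {"wx": 0,"wy": 0,"wz": 0,"tx": 2.4,"ty": 0,"tz": 9.5,"jaw": 166},
])

```text
t: 27.6
tool_pos: [0.4715, 0.33, 0.1295]
ee_rot: [0.108, 0.5, 0.857, -0.063]
contact_force: [0.5, -0.6, 0.2]
opening: 0.0296
grasp_force: 0.0
```

Request:
arm_command([
  {"wx": 0,"wy": 0,"wz": 0,"tx": -6,"ty": 0,"tz": 1.5,"jaw": 166},
  {"wx": 0,"wy": 0,"wz": 0,"tx": -6,"ty": 0,"tz": 1.5,"jaw": 166},
  {"wx": 0,"wy": 0,"wz": 0,"tx": -6,"ty": 0,"tz": 1.5,"jaw": 166},
  {"wx": 0,"wy": 0,"wz": 0,"tx": -6,"ty": 0,"tz": 1.5,"jaw": 166},
  {"wx": 0,"wy": 0,"wz": 0,"tx": -6,"ty": 0,"tz": 1.5,"jaw": 166},
  {"wx": 0,"wy": 0,"wz": 0,"tx": -6,"ty": 0,"tz": 1.5,"jaw": 166},
  {"wx": 0,"wy": 0,"wz": 0,"tx": -6,"ty": 0,"tz": 1.5,"jaw": 166},
  {"wx": 0,"wy": 0,"wz": 0,"tx": -6,"ty": 0,"tz": 1.5,"jaw": 166},
])

```text
t: 28.6
tool_pos: [0.496, 0.2866, 0.1304]
ee_rot: [0.108, 0.5, 0.857, -0.063]
contact_force: [-1.1, -0.4, 0.7]
opening: 0.0297
grasp_force: 0.3
```

```bash
python3 st.py
```

```text
t 28.6 mag [46.519 79.86 ] z 130.44808955494875 open 29.71765164237065 F [-1.205  0.164  0.671] q [-0.933  0.29   0.215  1.794  0.203  1.125 -0.305]
[[-0.     1.     0.   ]
 [ 0.969  0.    -0.247]
 [-0.247  0.    -0.969]]
```

Request:
arm_command([
  {"wx": 0,"wy": 0,"wz": 0,"tx": -5.5,"ty": 0,"tz": 1.4,"jaw": 166},
  {"wx": 0,"wy": 0,"wz": 0,"tx": -5.5,"ty": 0,"tz": 1.4,"jaw": 166},
  {"wx": 0,"wy": 0,"wz": 0,"tx": -5.5,"ty": 0,"tz": 1.4,"jaw": 166},
  {"wx": 0,"wy": 0,"wz": 0,"tx": -5.5,"ty": 0,"tz": 1.4,"jaw": 166},
  {"wx": 0,"wy": 0,"wz": 0,"tx": -5.5,"ty": 0,"tz": 1.4,"jaw": 166},
  {"wx": 0,"wy": 0,"wz": 0,"tx": -5.5,"ty": 0,"tz": 1.4,"jaw": 166},
  {"wx": 0,"wy": 0,"wz": 0,"tx": -5.5,"ty": 0,"tz": 1.4,"jaw": 166},
  {"wx": 0,"wy": 0,"wz": 0,"tx": -5.5,"ty": 0,"tz": 1.4,"jaw": 166},
])

```text
t: 29.6
tool_pos: [0.5184, 0.2469, 0.1304]
ee_rot: [0.108, 0.5, 0.857, -0.063]
contact_force: [0.2, 0.2, 0.2]
opening: 0.0298
grasp_force: 0.0
```

```bash
cat > seat.py <<'E'
from st import *
# look for the grey septa in the top view around the chute; report chute y if they lie on top of a seated cassette (z=36)
c=bot.capture('top');cv2.imwrite('pics/%d.png'%(bot.get_obs()['t']*100),c['pixels'][...,::-1])
g=c['pixels'].astype(int);gr=g.mean(2)
ca,sa=.8660254,.5
def px(x,y,z=.036):
    s=y-.190; w=R@[.045+x,s*ca-z*sa]+t0; return proj(c,[*w,.11+s*sa+z*ca])
for x in (0.,.022):
    print(x,[(y,int(gr[int(round(v)),int(round(u))])) for y in range(60,200,4) for u,v in [px(x,y/1e3)]])
E
python3 seat.py; python3 st.py
```

```text
0.0 [(60, 210), (64, 210), (68, 216), (72, 228), (76, 220), (80, 221), (84, 241), (88, 233), (92, 201), (96, 215), (100, 233), (104, 231), (108, 137), (112, 92), (116, 140), (120, 177), (124, 171), (128, 206), (132, 245), (136, 239), (140, 240), (144, 232), (148, 235), (152, 240), (156, 237), (160, 211), (164, 128), (168, 134), (172, 212), (176, 241), (180, 171), (184, 125), (188, 175), (192, 210), (196, 241)]
0.022 [(60, 229), (64, 230), (68, 230), (72, 230), (76, 229), (80, 228), (84, 235), (88, 233), (92, 235), (96, 170), (100, 232), (104, 234), (108, 146), (112, 94), (116, 140), (120, 178), (124, 161), (128, 179), (132, 244), (136, 240), (140, 239), (144, 231), (148, 231), (152, 239), (156, 240), (160, 240), (164, 241), (168, 239), (172, 241), (176, 240), (180, 240), (184, 241), (188, 240), (192, 240), (196, 239)]
t 29.65 mag [46.324 33.24 ] z 130.43628374788628 open 30.124538150388492 F [ 0.974  0.143 -0.698] q [-0.878  0.28   0.241  1.809  0.205  1.102 -0.228]
[[ 0.001  1.    -0.   ]
 [ 0.969 -0.001 -0.248]
 [-0.248 -0.    -0.969]]
```

The short cassette is tipping or sliding, with its septa at chute y ≈ 166 and 185 mm. I lift off and let it slide, closing the jaw for the bolt.

Request:
arm_command([
  {"wx": 0,"wy": 0,"wz": 0,"tx": 5,"ty": 0,"tz": -25,"jaw": 166},
  {"wx": 0,"wy": 0,"wz": 0,"tx": 0,"ty": 0,"tz": -30,"jaw": 255},
  {"wx": 0,"wy": 0,"wz": 0,"tx": 0,"ty": 0,"tz": -30,"jaw": 255},
  {"wx": 0,"wy": 0,"wz": 0,"tx": 0,"ty": -25,"tz": 0,"jaw": 255},
  {"wx": 0,"wy": 0,"wz": 0,"tx": 0,"ty": -25,"tz": 0,"jaw": 255},
  {"wx": 0,"wy": 0,"wz": 0,"tx": 0,"ty": -25,"tz": 0,"jaw": 255},
  {"wx": 0,"wy": 0,"wz": 0,"tx": 0,"ty": -25,"tz": 0,"jaw": 255},
  {"wx": 0,"wy": 0,"wz": 0,"tx": 0,"ty": -25,"tz": 0,"jaw": 255},
])

```text
t: 30.65
tool_pos: [0.3959, 0.2078, 0.2115]
ee_rot: [0.108, 0.5, 0.857, -0.063]
contact_force: [0.4, 0.8, -0.1]
opening: 0.0002
grasp_force: 0.0
```

```bash
python3 seat.py; python3 st.py
```

```text
0.0 [(60, 210), (64, 212), (68, 225), (72, 230), (76, 223), (80, 219), (84, 241), (88, 232), (92, 203), (96, 202), (100, 234), (104, 216), (108, 191), (112, 249), (116, 242), (120, 236), (124, 127), (128, 122), (132, 134), (136, 244), (140, 237), (144, 130), (148, 130), (152, 209), (156, 242), (160, 241), (164, 234), (168, 243), (172, 242), (176, 167), (180, 176), (184, 169), (188, 137), (192, 170), (196, 246)]
0.022 [(60, 229), (64, 229), (68, 229), (72, 228), (76, 229), (80, 228), (84, 233), (88, 231), (92, 235), (96, 173), (100, 233), (104, 232), (108, 161), (112, 247), (116, 240), (120, 239), (124, 240), (128, 241), (132, 241), (136, 241), (140, 239), (144, 241), (148, 240), (152, 239), (156, 240), (160, 239), (164, 224), (168, 219), (172, 239), (176, 176), (180, 128), (184, 182), (188, 175), (192, 168), (196, 245)]
t 30.7 mag [-81.829  60.407] z 211.35806128468232 open -0.07001859549362117 F [-1.409  0.002 -0.761] q [-0.965 -0.052  0.184  1.99   0.261  1.282 -0.353]
[[ 0.     1.    -0.002]
 [ 0.969 -0.    -0.247]
 [-0.247 -0.002 -0.969]]
```

The short cassette is at chute y ≈ 136 mm (septa at 128 and 146), so it is seated. Next is the bolt.

Request:
arm_command([
  {"wx": 0,"wy": 0,"wz": 0,"tx": -17.7,"ty": 0,"tz": 4.5,"jaw": 255},
  {"wx": 0,"wy": 0,"wz": 0,"tx": -17.7,"ty": 0,"tz": 4.5,"jaw": 255},
  {"wx": 0,"wy": 0,"wz": 0,"tx": -17.7,"ty": 0,"tz": 4.5,"jaw": 255},
  {"wx": 0,"wy": 0,"wz": 0,"tx": -17.7,"ty": 0,"tz": 4.5,"jaw": 255},
  {"wx": 0,"wy": 0,"wz": 0,"tx": 3.3,"ty": 0,"tz": 12.9,"jaw": 255},
  {"wx": 0,"wy": 0,"wz": 0,"tx": 3.3,"ty": 0,"tz": 12.9,"jaw": 255},
  {"wx": 0,"wy": 0,"wz": 0,"tx": 3.3,"ty": 0,"tz": 12.9,"jaw": 255},
  {"wx": 0,"wy": 0,"wz": 0,"tx": 3.3,"ty": 0,"tz": 12.9,"jaw": 255},
])

```text
t: 31.7
tool_pos: [0.4321, 0.1452, 0.1571]
ee_rot: [0.108, 0.5, 0.857, -0.063]
contact_force: [0.0, 0.7, 1.0]
opening: -0.0001
grasp_force: 0.0
```

```bash
python3 st.py
```

```text
t 31.7 mag [-78.677 -11.862] z 157.11127132398875 open -0.10098837442661006 F [0.383 0.614 1.032] q [-0.888 -0.01   0.272  2.068  0.279  1.125 -0.227]
[[-0.001  1.    -0.   ]
 [ 0.969  0.001 -0.248]
 [-0.248 -0.001 -0.969]]
```

Push +x: knob home at x=31 means TCP ≈ +7. First 72 mm.

Request:
arm_command([
  {"wx": 0,"wy": 0,"wz": 0,"tx": 0,"ty": 6,"tz": 0,"jaw": 255},
  {"wx": 0,"wy": 0,"wz": 0,"tx": 0,"ty": 6,"tz": 0,"jaw": 255},
  {"wx": 0,"wy": 0,"wz": 0,"tx": 0,"ty": 6,"tz": 0,"jaw": 255},
  {"wx": 0,"wy": 0,"wz": 0,"tx": 0,"ty": 6,"tz": 0,"jaw": 255},
  {"wx": 0,"wy": 0,"wz": 0,"tx": 0,"ty": 6,"tz": 0,"jaw": 255},
  {"wx": 0,"wy": 0,"wz": 0,"tx": 0,"ty": 6,"tz": 0,"jaw": 255},
  {"wx": 0,"wy": 0,"wz": 0,"tx": 0,"ty": 6,"tz": 0,"jaw": 255},
  {"wx": 0,"wy": 0,"wz": 0,"tx": 0,"ty": 6,"tz": 0,"jaw": 255},
])

```text
t: 32.7
tool_pos: [0.4746, 0.1686, 0.1583]
ee_rot: [0.108, 0.5, 0.857, -0.063]
contact_force: [-2.4, -0.6, 0.9]
opening: -0.0
grasp_force: 0.9
```

Request:
arm_command([
  {"wx": 0,"wy": 0,"wz": 0,"tx": 0,"ty": 4,"tz": 0,"jaw": 255},
  {"wx": 0,"wy": 0,"wz": 0,"tx": 0,"ty": 4,"tz": 0,"jaw": 255},
  {"wx": 0,"wy": 0,"wz": 0,"tx": 0,"ty": 4,"tz": 0,"jaw": 255},
  {"wx": 0,"wy": 0,"wz": 0,"tx": 0,"ty": 3,"tz": 0,"jaw": 255},
  {"wx": 0,"wy": 0,"wz": 0,"tx": 0,"ty": 3,"tz": 0,"jaw": 255},
  {"wx": 0,"wy": 0,"wz": 0,"tx": 0,"ty": 3,"tz": 0,"jaw": 255},
  {"wx": 0,"wy": 0,"wz": 0,"tx": 0,"ty": 2,"tz": 0,"jaw": 255},
  {"wx": 0,"wy": 0,"wz": 0,"tx": 0,"ty": 2,"tz": 0,"jaw": 255},
])

```text
t: 33.7
tool_pos: [0.4962, 0.1808, 0.1583]
ee_rot: [0.108, 0.5, 0.857, -0.063]
contact_force: [-2.4, -0.2, 1.3]
opening: 0.0003
grasp_force: 0.8
```

```bash
python3 st.py
```

```text
t 33.7 mag [ -5.391 -12.334] z 158.34920717218634 open 0.2806366739888654 F [-2.175  0.968  1.291] q [-0.869  0.144  0.294  1.909  0.231  1.121 -0.168]
[[ 0.     1.    -0.   ]
 [ 0.969 -0.    -0.247]
 [-0.247 -0.    -0.969]]
```

Pushing at about 2 N, as expected. Creep on to the end stop.

Request:
arm_command([
  {"wx": 0,"wy": 0,"wz": 0,"tx": 0,"ty": 1.5,"tz": 0,"jaw": 255},
  {"wx": 0,"wy": 0,"wz": 0,"tx": 0,"ty": 1.5,"tz": 0,"jaw": 255},
  {"wx": 0,"wy": 0,"wz": 0,"tx": 0,"ty": 1.5,"tz": 0,"jaw": 255},
  {"wx": 0,"wy": 0,"wz": 0,"tx": 0,"ty": 1.5,"tz": 0,"jaw": 255},
  {"wx": 0,"wy": 0,"wz": 0,"tx": 0,"ty": 1.5,"tz": 0,"jaw": 255},
  {"wx": 0,"wy": 0,"wz": 0,"tx": 0,"ty": 1.5,"tz": 0,"jaw": 255},
  {"wx": 0,"wy": 0,"wz": 0,"tx": 0,"ty": 1.5,"tz": 0,"jaw": 255},
  {"wx": 0,"wy": 0,"wz": 0,"tx": 0,"ty": 1,"tz": 0,"jaw": 255},
])

```text
t: 34.7
tool_pos: [0.5062, 0.1864, 0.1584]
ee_rot: [0.108, 0.5, 0.857, -0.063]
contact_force: [-0.3, 0.3, 0.6]
opening: 0.0001
grasp_force: 0.8
```

```bash
python3 st.py
```

```text
t 34.7 mag [  6.089 -12.359] z 158.3570440503888 open 0.10183719693043193 F [-0.144  0.391  0.638] q [-0.866  0.168  0.296  1.883  0.223  1.123 -0.159]
[[ 0.     1.    -0.   ]
 [ 0.969 -0.    -0.247]
 [-0.247 -0.    -0.969]]
```

Request:
arm_command([
  {"wx": 0,"wy": 0,"wz": 0,"tx": 0,"ty": 0.7,"tz": 0,"jaw": 255},
  {"wx": 0,"wy": 0,"wz": 0,"tx": 0,"ty": 0.7,"tz": 0,"jaw": 255},
  {"wx": 0,"wy": 0,"wz": 0,"tx": 0,"ty": 0.7,"tz": 0,"jaw": 255},
  {"wx": 0,"wy": 0,"wz": 0,"tx": 0,"ty": 0.7,"tz": 0,"jaw": 255},
  {"wx": 0,"wy": 0,"wz": 0,"tx": 0,"ty": 0.7,"tz": 0,"jaw": 255},
  {"wx": 0,"wy": 0,"wz": 0,"tx": 0,"ty": 0.5,"tz": 0,"jaw": 255},
  {"wx": 0,"wy": 0,"wz": 0,"tx": 0,"ty": 0,"tz": 0,"jaw": 255},
  {"wx": 0,"wy": 0,"wz": 0,"tx": 0,"ty": 0,"tz": 0,"jaw": 255},
])

```text
t: 35.7
tool_pos: [0.5094, 0.1883, 0.1583]
ee_rot: [0.108, 0.5, 0.857, -0.063]
contact_force: [-4.2, -1.0, 1.0]
opening: 0.0002
grasp_force: 2.0
```

```bash
python3 st.py
```

```text
t 35.7 mag [  9.76  -12.323] z 158.30484950610523 open 0.18469060968264428 F [-4.132  1.187  1.003] q [-0.864  0.176  0.296  1.874  0.22   1.124 -0.156]
[[-0.     1.    -0.   ]
 [ 0.969 -0.    -0.247]
 [-0.247 -0.    -0.969]]
```

Request:
arm_command([
  {"wx": 0,"wy": 0,"wz": 0,"tx": 0,"ty": 0.5,"tz": 0,"jaw": 255},
  {"wx": 0,"wy": 0,"wz": 0,"tx": 0,"ty": 0.5,"tz": 0,"jaw": 255},
  {"wx": 0,"wy": 0,"wz": 0,"tx": 0,"ty": 0.5,"tz": 0,"jaw": 255},
  {"wx": 0,"wy": 0,"wz": 0,"tx": 0,"ty": 0,"tz": 0,"jaw": 255},
  {"wx": 0,"wy": 0,"wz": 0,"tx": 0,"ty": 0,"tz": 0,"jaw": 255},
  {"wx": 0,"wy": 0,"wz": 0,"tx": 0,"ty": 0,"tz": 0,"jaw": 255},
  {"wx": 0,"wy": 0,"wz": 0,"tx": 0,"ty": 0,"tz": 0,"jaw": 255},
  {"wx": 0,"wy": 0,"wz": 0,"tx": 0,"ty": 0,"tz": 0,"jaw": 255},
])

```text
t: 36.7
tool_pos: [0.5096, 0.1884, 0.1582]
ee_rot: [0.107, 0.5, 0.857, -0.064]
contact_force: [-10.9, -2.6, 6.8]
opening: -0.0
grasp_force: 5.7
```

```bash
python3 st.py
```

```text
t 36.7 mag [ 10.034 -12.375] z 158.2175678288701 open -0.027264964983283922 F [-10.782   3.063   6.822] q [-0.864  0.179  0.296  1.872  0.219  1.126 -0.155]
[[ 0.     1.    -0.003]
 [ 0.969 -0.001 -0.247]
 [-0.247 -0.003 -0.969]]
```

The bolt is stalled on its end stop. Back off, lift, verify the knob and cassette positions, then hand in.

Request:
arm_command([
  {"wx": 0,"wy": 0,"wz": 0,"tx": 0,"ty": -10,"tz": 0,"jaw": 255},
  {"wx": 0,"wy": 0,"wz": 0,"tx": 0,"ty": -15,"tz": 0,"jaw": 255},
  {"wx": 0,"wy": 0,"wz": 0,"tx": 0,"ty": 0,"tz": -25,"jaw": 255},
  {"wx": 0,"wy": 0,"wz": 0,"tx": 0,"ty": 0,"tz": -25,"jaw": 255},
  {"wx": 0,"wy": 0,"wz": 0,"tx": 20,"ty": -20,"tz": 0,"jaw": 255},
  {"wx": 0,"wy": 0,"wz": 0,"tx": 30,"ty": -20,"tz": 0,"jaw": 255},
  {"wx": 0,"wy": 0,"wz": 0,"tx": 30,"ty": -20,"tz": 0,"jaw": 255},
  {"wx": 0,"wy": 0,"wz": 0,"tx": 0,"ty": 0,"tz": 0,"jaw": 255},
])

```text
t: 37.7
tool_pos: [0.3906, 0.2264, 0.1867]
ee_rot: [0.108, 0.499, 0.858, -0.063]
contact_force: [1.0, -0.3, 0.9]
opening: -0.0001
grasp_force: 0.0
```

```bash
python3 seat.py; python3 st.py
python3 - <<'E'
from st import *
c=bot.capture('top'); m=(c['pixels'].max(2)<60).astype(np.uint8)
u,v=proj(c,[*(R@[.031,-.0125]+t0),.173]).round().astype(int);print('expect',u,v)
s=m.copy();s[:]=0;s[v-9:v+10,u-9:u+10]=m[v-9:v+10,u-9:u+10]
n,_,st_,ce=cv2.connectedComponentsWithStats(s)
for i in range(1,n): print(st_[i],ce[i],(R.T@(ray(c,ce[i],.17)-t0))*1e3)
E
```

```text
0.0 [(60, 209), (64, 215), (68, 225), (72, 228), (76, 219), (80, 218), (84, 242), (88, 233), (92, 198), (96, 203), (100, 234), (104, 217), (108, 192), (112, 248), (116, 242), (120, 237), (124, 129), (128, 125), (132, 129), (136, 244), (140, 239), (144, 132), (148, 128), (152, 211), (156, 242), (160, 239), (164, 233), (168, 243), (172, 242), (176, 163), (180, 181), (184, 165), (188, 131), (192, 138), (196, 104)]
0.022 [(60, 228), (64, 228), (68, 230), (72, 230), (76, 229), (80, 227), (84, 235), (88, 232), (92, 235), (96, 174), (100, 233), (104, 231), (108, 159), (112, 247), (116, 241), (120, 241), (124, 239), (128, 240), (132, 240), (136, 240), (140, 240), (144, 239), (148, 239), (152, 240), (156, 240), (160, 241), (164, 225), (168, 218), (172, 239), (176, 181), (180, 124), (184, 181), (188, 175), (192, 170), (196, 240)]
t 37.75 mag [-74.02   77.888] z 187.116408277251 open -0.00697720897138006 F [0.444 0.002 0.408] q [-0.994 -0.009  0.186  2.001  0.256  1.233 -0.388]
[[-0.002  1.     0.001]
 [ 0.969  0.002 -0.247]
 [-0.247  0.001 -0.969]]
expect 282 194
[278 190   8  10  46] [281.196 194.435] [ 30.759 -10.463]
```

The knob is at x ≈ 31 mm (home) and the cassettes haven't moved.

```bash
python3 -c "
from rig import bot
print(bot.hand_in())"
```

```text
the job is handed in; nothing more can be done
None
```

The job is handed in at about 38 s: the long cassette lies against the stop, the short one end to end behind it, the bolt is home on its end stop, and no move went near the beaker (its final position wasn't re-measured).

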